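Clamp a rock core plug in the bench clamp

TASK

A rock core plug stands on the base of the small bench clamp, under its raised arm. Slide the arm gently down its bar until the rubber foot meets the core and the arm tilts and binds on the bar, let go so that it holds by itself, then tighten the black handle about a quarter turn clockwise (seen from above) so that the core is held firmly. Do not crush the core or shift it, leave everything else where it stands, and let go at the end.

Things in the scene. Friction and masses are not known exactly. Their poses are not given: they have to be found in the camera images.
- clamp: Bench clamp, fixed to the bench. Origin at the centre of the underside of its grey base plate, 170 x 100 x 12 mm; z up, x runs from the core to the bar. The upright flat steel bar, 10 mm (x) by 22 mm (y), has its axis at x = +40 mm and ends 155 mm above the bench. The core stands on the plate (top 12 mm up) at about x = -40, y = 0 mm.
- clamp_arm: Sliding arm, dark steel. Origin on the bar's axis at the arm's mid height; -x runs along the arm to the screw 80 mm away, z up. Head 30 x 36 x 34 mm round the bar; a beam 24 mm wide, top 11 mm above the origin, runs to x = -102 mm. It stays where it is left; a push of 2 to 5 N slides it down. Push on the beam close to the head, on the foot's side: behind the bar it jams.
- jaw_tilt (a joint): Tilt of the arm, rad: 0 = square to the bar; grows as the foot's end rises. When the core stops the foot, further pushing (5 to 8 N) tilts the arm, the push point sinking about 4 mm more, to about 0.075: there it binds and the push rises steeply. Stopped at a push of 12 to 16 N it stays bound when let go; from about 20 N on the core is pushed too hard.
- jaw_press (a point): Point on the flat top of the beam, 28 mm from the bar's axis towards the screw: the place to push down with closed fingertips. The beam's top is free from 15 mm (the head) to 57 mm (the handle, above it) from the bar's axis.
- handle (a joint): Turning of the screw handle, rad; grows clockwise seen from above, which lowers the foot by 0.35 mm per rad. Starts between 0 and 0.3; range -0.2 to 4.5. Friction about 0.03 Nm. With the arm bound, each rad adds up to about 9 N on the core, which is crushed above 32 N: a quarter turn (1.4 to 1.8 rad) is right.
- handle_grip (a point): Middle of the handle's grip, on the screw axis 40 mm above the arm's mid height. The grip is a black plastic bar 44 mm long (along this frame's x), 12 mm thick (along its y: pinch it across here) and 30 mm high, 15 mm to each side of this point; its underside is 14 mm above the beam's top.
- foot: The screw's rubber foot under the arm's end, a 20 mm ball on a short spindle; origin on the screw axis at the arm's mid height (not on the ball).
- foot_tip (a point): Lowest point of the foot, the one that meets the core: 27 mm below the arm's mid height with the handle at 0.
- core_short: Grey rock core plug, upright cylinder of 38 mm diameter, 36 mm high; origin at the centre of its underside. One of the three plugs stands in the clamp, the other two on the wooden board: which one changes.
- core_middle: The same, 46 mm high.
- core_tall: The same, 56 mm high.
- board: Wooden sample board 120 x 200 x 12 mm lying fixed on the bench, with the two other plugs on it; origin at the centre of its underside.
- pen: Teal pen lying on the bench, 130 mm long, 12 mm thick; origin at the middle of its length. Leave alone.
- beaker: Glass beaker, 68 mm wide, 85 mm high; origin at the centre of its underside. Leave alone.
- jar: Amber glass jar with a black cap, 52 mm wide, 70 mm high; origin at the centre of its underside. Leave alone.
- slide_box: Closed grey plastic slide box 85 x 55 x 32 mm; origin at the centre of its underside. Leave alone.
- objective: Steel microscope objective standing on the bench, 26 mm wide, 46 mm high; origin at the centre of its underside. Leave alone.
Not all that is in view belongs to the job. What is shaped like the clamp but blue, green or red is not meant.

How it is judged:
By the outcome, as a careful person would: the job done as asked, in the order asked, and still so for the second after the job is handed in, with the robot touching nothing.
It also fails if it takes over 61 s, if anything falls off the work surface, if the arm or the gripper's body presses on something with over 40 N, if the wrist force passes 120 N, or if a joint passes its speed limit or range.

ROBOT

A 6-joint arm with a two-finger parallel gripper is mounted at the origin on the work surface. World frame = base frame: x ahead of the robot, y to its left, z up, the work surface at z = 0. Lengths are in m, angles in rad, forces in N, time in s.
With the tool pointing down it reaches from about 0.4 to 0.825 m from the base axis. Payload 7 kg.
Tool frame: the origin (TCP) lies midway between the tips of the shut fingers; the grasp point (between the pads) lies 19 mm behind it; z points along the fingers, y is the line along which they close (so a half turn about z gives the same grasp; the last joint's range is limited). The gripper opens to 85 mm and grips with 20 to 120 N. Pads are 22 mm wide; open, the fingers measure 114 mm over their backs; the gripper's body (76 mm by 85 mm) begins 54 mm behind the grasp point. The pads swing forward as they close: fully open they stand 13 mm farther back than shut.
Start: joints at [0.288, 0.359, 0.012, 0, -1.224, -0.288], TCP at [0.675, -0, 0.231] pointing down, gripper open.
Joint ranges: [-3.07, 3.07], [-1.43, 2.12], [-1.02, 1.25], [-3.03, 1.67], [-3.05, -0], [-3.03, 3.03]. Speed limits (rad/s): [2.39, 2.39, 3.01, 3.14, 3.14, 3.14].

INTERFACE

Orientations are given as a 3x3 rotation matrix whose columns are the frame's x, y, z axes.
In Python, from rig import ctrl, get_image, camera_model gives the robot as it stands. The module is installed in compiled form; this text tells all that it offers.
- The arm moves only by the tool arm_command, never from a script. Its argument "moves" is text: rows parted by semicolons, each of 7 numbers parted by spaces: the shift along the tool's x, y, z scaled (see below), then the turn, a rotation vector about the tool's x, y, z scaled (see below), then the opening, from 0 (shut) to 1 (fully open). A call has 1 to 10 rows; each row shifts and turns the commanded pose from where the row before left it, along the tool's axes as they then stand; what a row does not reach is not made up. The controller multiplies each number of a shift by 40 mm and each number of a turn by 8 degrees. A row lasts 1/10 s, in which the tool goes at most 50 mm and 8.59 degrees, less where a joint would pass 70% of its speed; a pose out of reach is approached as far as the arm can. A call with a number of a shift or a turn outside -1 to 1 is refused whole. A call with a gripper value outside its range is refused whole. The fingers move at their own pace and stop on an object; the grip force is fixed at half the most. Time passes only in rows, so rows that do not move let the fingers close. It gives the time, the measured TCP pose, the force, the opening and the grip force at its end, in the units of the state.
- ctrl.state(): the state, without advancing time (a new reading comes with each control period).
- get_image(name): name is "scene" or "side" or "wrist"; returns (picture, depth): 400x640x3 uint8, blue, green, red; 400x640 float32, m along the optical axis (not along the pixel's ray), 0 where there is no reading.
- camera_model(name): a dict with "K" (3x3 intrinsics, pixels), "T" (4x4, takes a point from camera to world coordinates). Camera axes: x right, y down, z forward; pixel columns grow to the right and rows downward; lengths in m; the calibration is good to about 2 mm. The wrist camera is an equidistant fisheye: a pixel r from the principal point sees the ray r / f radians off the axis. A picture is of the moment at which its call begins: read the wrist's pose just before it. camera_model takes no time and is no camera call; for the wrist camera it gives the pose at the moment of the call.
- ctrl.finish_job(): hands the job in; it is judged then, once.
The state is a dict: "clock": time; "q": joint angles; "dq": joint speeds; "effort": joint torques, N m; "tcp_pos": TCP position; "ee_rot": TCP orientation; "wrist_force": force on the tool from outside, world axes, zero at the start; "ft_torque": the same for the moment, N m; "opening": finger opening in m; "grasp_force": force on a finger pad.
Only numpy, scipy, OpenCV 4.12 (cv2) and the standard library are available. Lean on these libraries where they do the work, as an engineer would, in place of code of your own. Each camera call takes 0.05 s, during which the arm holds its last target. There are 200 camera calls.

## Working session

There is one attempt and no reset: what is moved stays moved. The work goes in short steps, Python scripts to look and compute and a tool call to move; the robot and the scene stay as the last step left them, time stands still between calls to the robot, and variables do not carry over. Pictures are saved under pics/ and viewed, at most 10 in all, crops included, and the job is handed in when it is done.

Besides the shell and the picture viewer there is one more tool, called after "Request:" in YAML: its name, and indented under it one key for each argument. arm_command: Moves the arm, as the interface text tells. Its arguments: {"type":"object","properties":{"moves":{"type":"string"}},"required":["moves"]}

```bash
mkdir -p pics; python3 - <<'E'
from rig import ctrl,get_image,camera_model
import cv2,numpy as np
for n in ("scene","side"):
    im,d=get_image(n); cv2.imwrite(f"pics/{n}0.png",im); np.save(f"{n}0.npy",d); m=camera_model(n); np.savez(f"{n}0.npz",**m); print(n,m["K"].round(1).tolist(),m["T"].round(3).tolist())
s=ctrl.state(); print(s["clock"],s["tcp_pos"],s["ee_rot"],s["opening"])
E
```

```text
scene [[379.4, 0.0, 317.9], [0.0, 379.4, 197.1], [0.0, 0.0, 1.0]] [[0.034, 0.629, -0.776, 1.268], [0.999, -0.015, 0.032, -0.02], [0.009, -0.777, -0.629, 0.753], [0.0, 0.0, 0.0, 1.0]]
side [[497.9, 0.0, 330.1], [0.0, 497.9, 194.5], [0.0, 0.0, 1.0]] [[-0.99, -0.112, 0.092, 0.349], [-0.144, 0.728, -0.671, 1.061], [0.008, -0.677, -0.736, 1.258], [0.0, 0.0, 0.0, 1.0]]
0.1 [ 6.74578981e-01 -1.64919483e-05  2.30461364e-01] [[-5.25869071e-05 -9.99998904e-01 -1.47938014e-03]
 [-9.99999986e-01  5.28199397e-05 -1.57481827e-04]
 [ 1.57559795e-04  1.47937184e-03 -9.99998893e-01]] 0.08539470718853201
```

View pics/scene0.png

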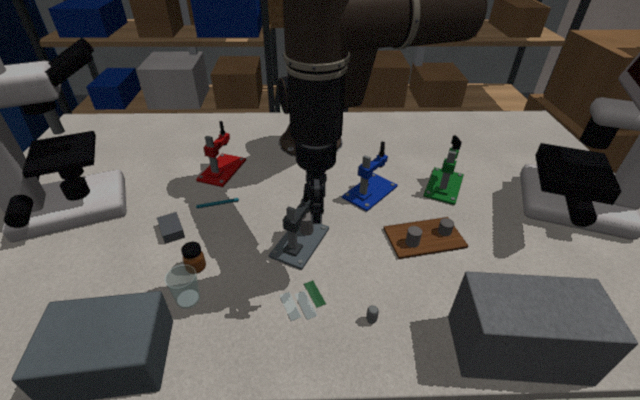

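View pics/side0.png

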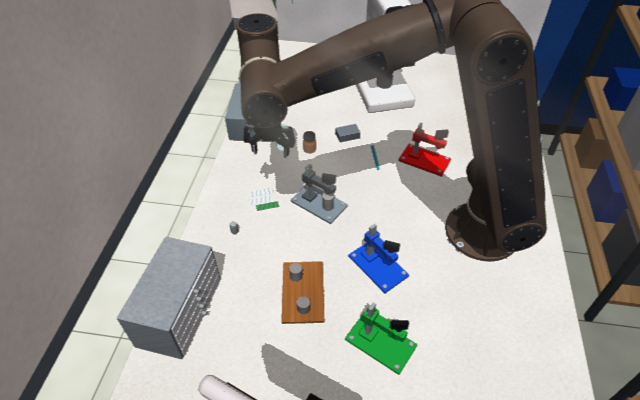

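Candidates by shape: the grey clamp (scene 300,240; side 320,195), red (222,158), blue (370,185) and green (447,178). I choose the grey one, and check it in a close crop.

```bash
python3 - <<'E'
import cv2,numpy as np
a=cv2.imread("pics/side0.png")[155:225,282:357]; b=cv2.imread("pics/scene0.png")[180:270,262:337]
z=lambda i:cv2.convertScaleAbs(cv2.resize(i,None,fx=5.2,fy=5.2,interpolation=cv2.INTER_CUBIC),alpha=1.5,beta=20)
a,b=z(a),z(b); h=max(a.shape[0],b.shape[0])
p=lambda i:np.vstack([i,np.zeros((h-i.shape[0],i.shape[1],3),np.uint8)])
cv2.imwrite("pics/crop1.png",np.hstack([p(a),p(b)]))
for n,(u0,u1,v0,v1) in dict(side=(285,355,155,225),scene=(265,335,180,270)).items():
    m=np.load(f"{n}0.npz");d=np.load(f"{n}0.npy");K,T=m["K"],m["T"]
    v,u=np.mgrid[v0:v1,u0:u1];z_=d[v0:v1,u0:u1]
    P=np.stack([(u-K[0,2])/K[0,0]*z_,(v-K[1,2])/K[1,1]*z_,z_],-1)@T[:3,:3].T+T[:3,3]
    np.save(f"P_{n}.npy",P)
    Z=P[...,2]
    for lo,hi in [(.006,.018),(.04,.05),(.05,.06),(.06,.075),(.075,.09),(.09,.105),(.105,.12),(.12,.135),(.135,.148),(.148,.16),(.16,.17)]:
        k=(Z>lo)&(Z<hi)&(z_>0)
        if k.sum(): print(n,lo,k.sum(),P[k].mean(0).round(4),P[k].min(0).round(3),P[k].max(0).round(3))
    k=(Z>.006)&(Z<.018)&(z_>0); print(cv2.minAreaRect((P[k][:,:2]*1000).astype(np.float32)))
E
```

```text
side 0.006 943 [ 0.5356 -0.0395  0.0117] [ 0.41  -0.278  0.006] [0.692 0.065 0.018]
side 0.04 35 [ 0.5171 -0.0142  0.0457] [ 0.486 -0.062  0.041] [0.578 0.002 0.05 ]
side 0.05 36 [ 0.5301 -0.0228  0.0561] [ 0.486 -0.062  0.051] [0.582 0.006 0.06 ]
side 0.06 98 [ 0.517  -0.0209  0.0677] [ 0.486 -0.064  0.06 ] [0.582 0.001 0.075]
side 0.075 11 [ 0.5549 -0.0369  0.0801] [ 0.499 -0.052  0.075] [ 0.581 -0.01   0.089]
side 0.09 51 [ 0.5396 -0.0253  0.0999] [ 0.477 -0.049  0.092] [0.59  0.003 0.105]
side 0.105 166 [ 0.5318 -0.026   0.1143] [ 0.478 -0.061  0.105] [0.593 0.003 0.12 ]
side 0.12 139 [ 0.5412 -0.0342  0.1247] [ 0.477 -0.069  0.12 ] [ 0.593 -0.     0.135]
side 0.135 54 [ 0.5244 -0.0256  0.1418] [ 0.481 -0.06   0.135] [ 0.58  -0.005  0.148]
side 0.148 67 [ 0.5276 -0.0283  0.1544] [ 0.481 -0.068  0.148] [ 0.579 -0.009  0.16 ]
side 0.16 40 [ 0.4987 -0.0161  0.1635] [ 0.479 -0.027  0.16 ] [ 0.52  -0.009  0.168]
((550.831298828125, -106.56719970703125), (247.9456024169922, 327.2011413574219), 7.702853679656982)
scene 0.006 1117 [ 0.5631 -0.0385  0.012 ] [ 0.475 -0.121  0.006] [0.637 0
[... 283 characters left out ...]
19 [ 0.5712 -0.0528  0.079 ] [ 0.511 -0.069  0.075] [ 0.583 -0.014  0.09 ]
scene 0.09 85 [ 0.576  -0.0503  0.0996] [ 0.515 -0.078  0.091] [ 0.595 -0.012  0.105]
scene 0.105 191 [ 0.5533 -0.0406  0.1152] [ 0.499 -0.079  0.105] [ 0.596 -0.011  0.12 ]
scene 0.12 172 [ 0.5613 -0.0475  0.1243] [ 0.493 -0.079  0.12 ] [ 0.595 -0.011  0.135]
scene 0.135 62 [ 0.5608 -0.046   0.1417] [ 0.523 -0.069  0.135] [ 0.584 -0.017  0.148]
scene 0.148 63 [ 0.5628 -0.0483  0.1541] [ 0.507 -0.068  0.148] [ 0.586 -0.017  0.16 ]
scene 0.16 35 [ 0.5076 -0.0219  0.1627] [ 0.483 -0.027  0.16 ] [ 0.527 -0.019  0.166]
((539.6467895507812, -38.013214111328125), (100.77184295654297, 171.73899841308594), 61.702606201171875)
```

View pics/crop1.png

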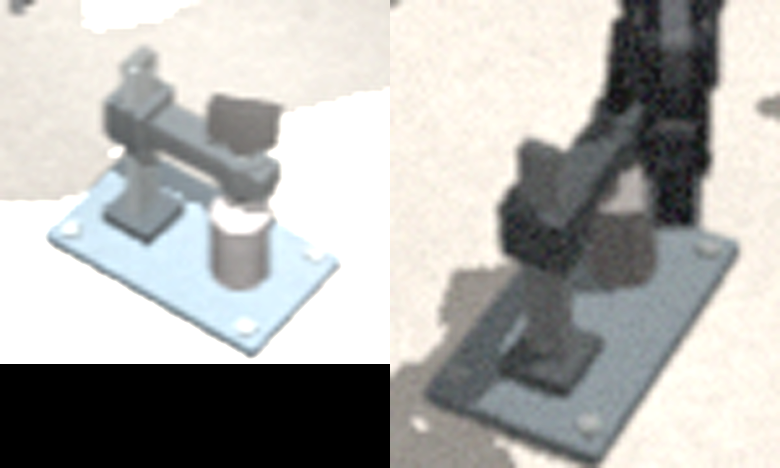

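The crop confirms the grey clamp, with the core under its foot and the handle about along the arm; the core top is at z ≈ 0.067, so it should be the tall plug. I move above it, square to the arm, for a wrist look.

Request:
arm_command:
  moves: "0.273 0.779 0 0 0 0 1; 0.273 0.779 0 0 0 0 1; 0.273 0.779 0 0 0 0 1; 0.273 0.779 0 0 0 0 1; 0 0 0 0 0 0 1"

```text
clock: 0.6
tcp_pos: [0.5469, -0.0447, 0.2317]
ee_rot: [[-0.001, -1.0, -0.001], [-1.0, 0.001, 0.001], [-0.001, 0.001, -1.0]]
wrist_force: [0.9, 0.3, 0.0]
opening: 0.0855
grasp_force: 0.0
```

Request:
arm_command:
  moves: "0 0 0 0 0 -0.964 1; 0 0 0 0 0 -0.964 1; 0 0 0 0 0 -0.964 1; 0 0 0 0 0 -0.964 1; 0 0 0 0 0 -0.964 1; 0 0 0 0 0 -0.964 1; 0 0 0 0 0 -0.964 1; 0 0 0 0 0 -0.964 1; 0 0 0 0 0 0 1; 0 0 0 0 0 0 1"

```text
clock: 1.6
tcp_pos: [0.5504, -0.0436, 0.231]
ee_rot: [[0.879, -0.478, -0.0], [-0.478, -0.879, -0.0], [-0.0, 0.0, -1.0]]
wrist_force: [-1.0, 0.2, 0.3]
opening: 0.0856
grasp_force: 0.0
```

```bash
cat > h.py <<'E'
from rig import ctrl,get_image,camera_model
import cv2,numpy as np
def snap(n,tag):
    m=camera_model(n); im,d=get_image(n); np.savez(f"{n}{tag}.npz",d=d,im=im,**m); return im,d,m
def points(n,d,m):
    K,T=m["K"],m["T"]; v,u=np.mgrid[0:400,0:640]
    x,y=(u-K[0,2])/K[0,0],(v-K[1,2])/K[1,1]
    if n=="wrist":
        r=np.hypot(x,y); k=np.where(r>1e-6,np.tan(np.minimum(r,1.5))/np.maximum(r,1e-6),1); x,y=x*k,y*k
    return np.stack([x*d,y*d,d],-1)@T[:3,:3].T+T[:3,3]
def project(n,m,p):
    c=(np.asarray(p)-m["T"][:3,3])@m["T"][:3,:3]; K=m["K"]; x,y=c[0]/c[2],c[1]/c[2]
    if n=="wrist":
        r=np.hypot(x,y); k=np.arctan(r)/r; x,y=x*k,y*k
    return K[0,0]*x+K[0,2],K[1,1]*y+K[1,2]
E
python3 - <<'E'
from h import *
s=ctrl.state(); print(s["clock"],s["tcp_pos"].round(4) if hasattr(s["tcp_pos"],"round") else s["tcp_pos"],np.round(s["ee_rot"],3).tolist(),np.round(s["q"],3))
im,d,m=snap("wrist",1); cv2.imwrite("pics/w1.png",cv2.convertScaleAbs(im,alpha=1.4,beta=15)); print(m["K"].round(1).tolist(),m["T"].round(3).tolist())
for n in ("scene","side"): snap(n,1)
for p in [(.5748,-.057,.155),(.5044,-.0191,.165),(.55,-.0437,.125)]: print(project("wrist",m,p))
E
```

```text
1.6 [ 0.5504 -0.0436  0.231 ] [[0.879, -0.478, -0.0], [-0.478, -0.879, -0.0], [-0.0, 0.0, -1.0]] [ 0.276  0.158 -0.261 -0.    -1.152  0.797]
[[309.7, 0.0, 319.9], [0.0, 309.7, 197.9], [0.0, 0.0, 1.0]] [[-0.477, -0.84, -0.259, 0.616], [-0.879, 0.456, 0.141, -0.08], [-0.0, 0.295, -0.956, 0.373], [0.0, 0.0, 0.0, 1.0]]
(np.float64(319.3855314031395), np.float64(171.85337008160164))
(np.float64(319.8240582179318), np.float64(275.57148991254144))
(np.float64(319.6519339660755), np.float64(197.06795251281275))
```

View pics/w1.png

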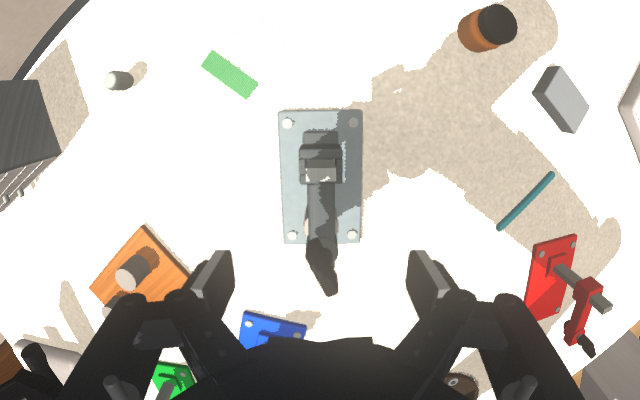

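The wrist view shows the clamp centred: bar top ≈ (320,172), handle from ≈ (318,255) to (328,293), slightly turned clockwise. I measure the details from the depth.

```bash
python3 - <<'E'
from h import *
a=np.deg2rad(-28.4); ex=np.array([np.cos(a),np.sin(a)]); ey=np.array([-ex[1],ex[0]]); c0=np.array([.5396,-.038])
for n in ("wrist","scene","side"):
    z=np.load(f"{n}1.npz"); P=points(n,z["d"],z); Q=P[z["d"]>0]
    L=np.c_[(Q[:,:2]-c0)@ex,(Q[:,:2]-c0)@ey,Q[:,2]]*1000
    L=L[(abs(L[:,0])<110)&(abs(L[:,1])<65)&(L[:,2]<180)]
    r=lambda k:(k.sum(),np.median(L[k],0).round(1),np.percentile(L[k],[2,98],axis=0).round(1).tolist()) if k.sum()>5 else k.sum()
    k=(abs(L[:,2]-12)<4); print(n,"plate",r(k),cv2.minAreaRect(L[k][:,:2].astype(np.float32)))
    print(" bartop",r((L[:,2]>148)&(L[:,0]>20)&(L[:,2]<162)))
    print(" headtop",r((L[:,2]>118)&(L[:,2]<140)&(L[:,0]>18)&(L[:,0]<70)))
    print(" beamtop",r((L[:,2]>115)&(L[:,2]<135)&(L[:,0]>-20)&(L[:,0]<18)))
    k=(L[:,2]>155)&(L[:,0]<0)&(L[:,2]<178);print(" handle",r(k),cv2.minAreaRect(L[k][:,:2].astype(np.float32)) if k.sum()>5 else 0)
    print(" core?",r((L[:,2]>40)&(L[:,2]<75)&(L[:,0]<-10)))
E
```

```text
wrist plate (np.int64(6946), array([11.2, -1.7, 11.6]), [[-80.9, -49.6, 9.6], [81.0, 47.3, 14.6]]) ((-1.8544692993164062, -1.0344352722167969), (168.80726623535156, 101.34052276611328), 0.10325923562049866)
 bartop (np.int64(432), array([ 38.8,  -1.1, 154.5]), [[33.8, -11.2, 149.0], [43.2, 9.7, 156.0]])
 headtop (np.int64(1118), array([ 43.2,  -0.4, 124.3]), [[18.8, -17.7, 118.3], [52.9, 16.6, 138.6]])
 beamtop (np.int64(1121), array([ -0.3,  -1.2, 118.4]), [[-19.2, -12.5, 116.4], [17.3, 10.3, 119.8]])
 handle (np.int64(780), array([-38.1,  -1.1, 162. ]), [[-59.7, -13.3, 155.5], [-20.9, 9.8, 163.6]]) ((-41.251102447509766, -1.6333198547363281), (44.09652328491211, 12.87401294708252), 24.197612762451172)
 core? (np.int64(147), array([-37.2,  13.6,  67.1]), [[-47.3, -19.6, 42.1], [-28.5, 18.0, 68.8]])
scene plate (np.int64(1078), array([24.6, 18.7, 12.1]), [[-79.5, -47.8, 8.7], [83.9, 48.5, 15.3]]) ((0.33919525146484375, -0.9735832214355469), (170.94735717773438, 100.5533447265625), 0.9084022641181946)
 bartop (np.int64(48), array([ 41. ,   1.2, 154.2]), [[34.8, -10.9, 148.4], [45.5, 1
[... 617 characters left out ...]
(-1.2530517578125, -4.702354431152344), (121.19056701660156, 204.97007751464844), 86.96305847167969)
 bartop (np.int64(28), array([ 34.6,   2.1, 154. ]), [[28.2, -11.2, 148.9], [41.9, 14.3, 159.6]])
 headtop (np.int64(84), array([ 31.7,   7.4, 125.6]), [[20.6, -15.5, 118.9], [50.3, 20.1, 138.9]])
 beamtop (np.int64(62), array([  0.5,   4.1, 119.2]), [[-18.8, -11.3, 115.4], [17.2, 13.0, 124.5]])
 handle (np.int64(58), array([-45.7,   1. , 161.7]), [[-62.8, -11.6, 155.3], [-25.1, 10.8, 166.7]]) ((-44.43213653564453, 0.29414939880371094), (43.36439895629883, 15.796727180480957), 20.292177200317383)
 core? (np.int64(127), array([-47.3,   9.2,  64.6]), [[-61.2, -10.8, 40.8], [-26.4, 19.1, 74.1]])
```

Beam top 118.4 mm (arm mid ≈ 107.5, foot tip ≈ 80.5, core top 68: tall plug, gap ≈ 12 mm). The handle lies about 24° counter-clockwise of the arm. I shut the fingers and come down above a push point about 30 mm from the bar, so the tips clear the head.

Request:
arm_command:
  moves: "-0.1 0.03 0 0 0 0 0; 0 0 0 0 0 0 0; 0 0 0 0 0 0 0; 0 0 0 0 0 0 0; 0 0 0 0 0 0 0; 0 0 0 0 0 0 0; 0 0 0 0 0 0 0; 0 0 0 0 0 0 0; 0 0 0 0 0 0 0"

```text
clock: 2.65
tcp_pos: [0.5463, -0.0429, 0.2313]
ee_rot: [[0.88, -0.474, -0.0], [-0.474, -0.88, -0.0], [-0.0, 0.0, -1.0]]
wrist_force: [-0.5, -0.2, 1.0]
opening: -0.0001
grasp_force: 0.0
```

Request:
arm_command:
  moves: "0 0 0.8 0 0 0 0; 0 0 0.8 0 0 0 0; 0 0 0.4 0 0 0 0; 0 0 0.2 0 0 0 0; 0 0 0.2 0 0 0 0; 0 0 0 0 0 0 0; 0 0 0 0 0 0 0"

```text
clock: 3.35
tcp_pos: [0.5468, -0.0428, 0.136]
ee_rot: [[0.881, -0.474, 0.001], [-0.474, -0.881, 0.0], [0.001, -0.001, -1.0]]
wrist_force: [-0.1, 0.9, 0.2]
opening: 0.0003
grasp_force: 0.0
```

```bash
python3 - <<'E'
from h import *
s=ctrl.state(); print(s["clock"],s["tcp_pos"].round(4),s["wrist_force"],s["opening"])
im,d,m=snap("wrist",2); a=im[120:320,220:420]; a=cv2.convertScaleAbs(cv2.resize(a,None,fx=3,fy=3,interpolation=cv2.INTER_CUBIC),alpha=1.6,beta=30)
im,d,m=snap("side",2); b=im[140:220,290:350]; b=cv2.resize(cv2.convertScaleAbs(b,alpha=1.5,beta=20),(200,267))
o=np.zeros((600,800,3),np.uint8); o[:,:600]=a; o[:267,600:]=b; cv2.imwrite("pics/w2.png",o)
E
```

```text
3.35 [ 0.5468 -0.0428  0.136 ] [-0.11736618  0.87865328  0.24005535] 0.00029520903403062033
```

View pics/w2.png

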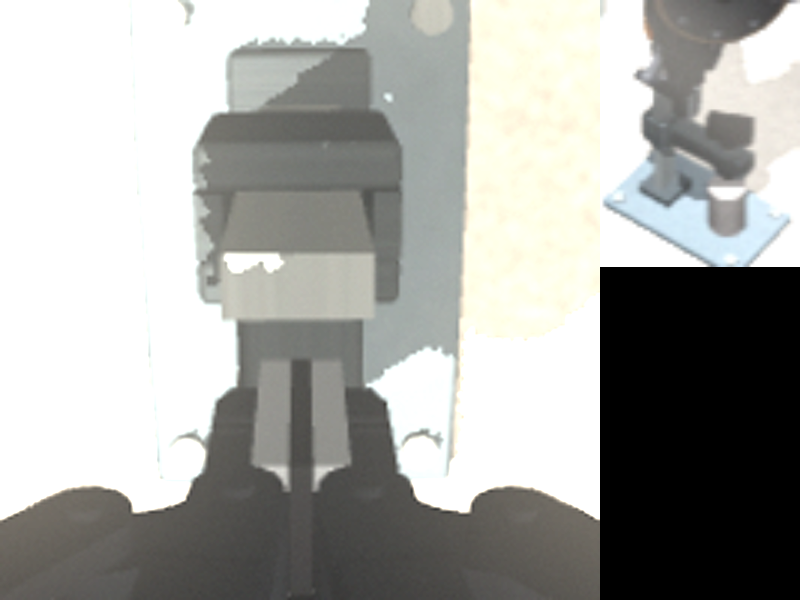

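The shut tips (crop 300,370) stand centred over the beam, clear of the head. Now I push down gently.

Request:
arm_command:
  moves: "0 0 0.2 0 0 0 0; 0 0 0.1 0 0 0 0; 0 0 0.05 0 0 0 0; 0 0 0.05 0 0 0 0; 0 0 0.05 0 0 0 0; 0 0 0.05 0 0 0 0; 0 0 0.05 0 0 0 0; 0 0 0.05 0 0 0 0"

```text
clock: 4.25
tcp_pos: [0.5462, -0.0429, 0.1113]
ee_rot: [[0.88, -0.474, 0.0], [-0.474, -0.88, -0.0], [0.0, 0.0, -1.0]]
wrist_force: [-1.3, -0.5, 2.4]
opening: 0.0002
grasp_force: 1.3
```

Request:
arm_command:
  moves: "0 0 0.03 0 0 0 0; 0 0 0.03 0 0 0 0; 0 0 0.03 0 0 0 0; 0 0 0.03 0 0 0 0; 0 0 0.03 0 0 0 0"

```text
clock: 4.75
tcp_pos: [0.5463, -0.0429, 0.1055]
ee_rot: [[0.881, -0.474, 0.0], [-0.474, -0.881, -0.0], [0.0, 0.0, -1.0]]
wrist_force: [-2.7, -0.1, 8.7]
opening: -0.0001
grasp_force: 4.0
```

Request:
arm_command:
  moves: "0 0 0.02 0 0 0 0; 0 0 0 0 0 0 0"

```text
clock: 4.95
tcp_pos: [0.5465, -0.043, 0.1049]
ee_rot: [[0.881, -0.474, 0.001], [-0.474, -0.881, -0.0], [0.001, -0.0, -1.0]]
wrist_force: [-2.3, -0.3, 6.2]
opening: 0.0003
grasp_force: 2.9
```

Request:
arm_command:
  moves: "0 0 0.02 0 0 0 0; 0 0 0 0 0 0 0"

```text
clock: 5.15
tcp_pos: [0.5466, -0.043, 0.1043]
ee_rot: [[0.881, -0.474, 0.001], [-0.474, -0.881, -0.0], [0.001, -0.0, -1.0]]
wrist_force: [-1.9, -1.1, 6.5]
opening: -0.0
grasp_force: 3.4
```

Foot has met the core and the arm is tilting (5–8 N). I continue in small steps until 12–16 N.

Request:
arm_command:
  moves: "0 0 0.02 0 0 0 0; 0 0 0 0 0 0 0"

```text
clock: 5.35
tcp_pos: [0.5468, -0.0431, 0.1037]
ee_rot: [[0.881, -0.474, 0.001], [-0.474, -0.881, -0.0], [0.001, -0.0, -1.0]]
wrist_force: [-1.1, -1.2, 7.6]
opening: -0.0
grasp_force: 3.6
```

Request:
arm_command:
  moves: "0 0 0.02 0 0 0 0; 0 0 0 0 0 0 0"

```text
clock: 5.55
tcp_pos: [0.547, -0.0431, 0.103]
ee_rot: [[0.881, -0.474, 0.002], [-0.474, -0.881, -0.0], [0.002, -0.0, -1.0]]
wrist_force: [-1.8, -1.7, 7.4]
opening: 0.0001
grasp_force: 3.8
```

Request:
arm_command:
  moves: "0 0 0.01 0 0 0 0; 0 0 0 0 0 0 0"

```text
clock: 5.75
tcp_pos: [0.5471, -0.0432, 0.1028]
ee_rot: [[0.881, -0.474, 0.002], [-0.474, -0.881, -0.001], [0.002, -0.0, -1.0]]
wrist_force: [-2.1, -2.2, 9.0]
opening: -0.0
grasp_force: 4.4
```

Request:
arm_command:
  moves: "0 0 0.01 0 0 0 0; 0 0 0 0 0 0 0"

```text
clock: 5.95
tcp_pos: [0.5471, -0.0432, 0.1025]
ee_rot: [[0.881, -0.474, 0.002], [-0.474, -0.881, -0.001], [0.002, -0.0, -1.0]]
wrist_force: [-1.1, -3.0, 10.9]
opening: -0.0001
grasp_force: 5.2
```

Request:
arm_command:
  moves: "0 0 0.01 0 0 0 0; 0 0 0 0 0 0 0"

```text
clock: 6.15
tcp_pos: [0.5472, -0.0432, 0.1024]
ee_rot: [[0.881, -0.474, 0.002], [-0.474, -0.881, -0.001], [0.002, -0.0, -1.0]]
wrist_force: [-3.5, -1.4, 13.0]
opening: -0.0002
grasp_force: 6.1
```

Request:
arm_command:
  moves: "0 0 0.005 0 0 0 0; 0 0 0 0 0 0 0"

```text
clock: 6.35
tcp_pos: [0.5472, -0.0432, 0.1023]
ee_rot: [[0.881, -0.473, 0.002], [-0.473, -0.881, -0.001], [0.002, -0.0, -1.0]]
wrist_force: [-3.0, -1.7, 13.9]
opening: 0.0
grasp_force: 6.8
```

13.9 N: bound. I let go, straight up.

Request:
arm_command:
  moves: "0 0 -0.02 0 0 0 0; 0 0 -0.05 0 0 0 0; 0 0 -0.1 0 0 0 0; 0 0 -0.4 0 0 0 0; 0 0 -0.8 0 0 0 0; 0 0 -0.8 0 0 0 0; 0 0 -0.8 0 0 0 0; 0 0 0 0 0 0 1; 0 0 0 0 0 0 1"

```text
clock: 7.25
tcp_pos: [0.5465, -0.0426, 0.2201]
ee_rot: [[0.88, -0.474, 0.002], [-0.474, -0.88, 0.001], [0.001, -0.001, -1.0]]
wrist_force: [0.5, 0.0, -1.0]
opening: 0.028
grasp_force: 0.0
```

```bash
python3 - <<'E'
from h import *
s=ctrl.state(); print(s["clock"],s["tcp_pos"].round(4),s["wrist_force"],np.round(s["q"],3))
a=np.deg2rad(-28.4); ex=np.array([np.cos(a),np.sin(a)]); ey=np.array([-ex[1],ex[0]]); c0=np.array([.5396,-.038])
for n in ("wrist","side"):
    im,d,z=snap(n,3); P=points(n,d,z); Q=P[d>0]
    L=np.c_[(Q[:,:2]-c0)@ex,(Q[:,:2]-c0)@ey,Q[:,2]]*1000
    L=L[(abs(L[:,0])<110)&(abs(L[:,1])<65)&(L[:,2]<180)]
    k=(L[:,2]>95)&(L[:,2]<118)&(L[:,0]>-18)&(L[:,0]<20)&(abs(L[:,1]+1)<9); print(n,"beam",k.sum(),np.polyfit(L[k][:,0],L[k][:,2],1))
    k=(L[:,2]>143)&(L[:,0]<0)&(L[:,2]<178);print(" handle",np.median(L[k],0),np.percentile(L[k],[2,98],axis=0).round(1).tolist(),cv2.minAreaRect(L[k][:,:2].astype(np.float32)))
    k=(L[:,2]>148)&(L[:,0]>20)&(L[:,2]<162); print(" bar",np.median(L[k],0))
    k=(L[:,2]>60)&(L[:,2]<73)&(L[:,0]<-10);print(" core",np.median(L[k],0))
im=np.load("side3.npz")["im"][150:225,285:355]; cv2.imwrite("pics/s3.png",cv2.convertScaleAbs(cv2.resize(im,None,fx=7,fy=7,interpolation=cv2.INTER_CUBIC),alpha=1.5,beta=20))
E
```

```text
7.25 [ 0.5465 -0.0426  0.2201] [ 0.49885155  0.0446437  -0.95004341] [ 0.279  0.158 -0.287 -0.    -1.124  0.797]
wrist beam 869 [-7.58192694e-02  1.02326406e+02]
 handle [-35.3983256   -1.29174263 148.63232168] [[-55.6, -13.1, 144.2], [-17.6, 9.7, 150.9]] ((-37.33727264404297, -1.6028804779052734), (43.71160888671875, 12.620231628417969), 24.71750831604004)
 bar [ 38.85833491  -0.46379319 154.53758151]
 core [-38.26742861  13.27198693  67.78020269]
side beam 41 [-7.97719036e-02  1.02913945e+02]
 handle [-41.58770697   0.61821794 148.47258216] [[-58.8, -11.9, 143.2], [-20.3, 10.4, 154.9]] ((-40.27093505859375, 1.2318458557128906), (42.76076889038086, 16.798206329345703), 27.73539161682129)
 bar [ 33.5994967    1.07204876 153.97940657]
 core [-51.39833732   8.22393816  68.14684356]
```

View pics/s3.png

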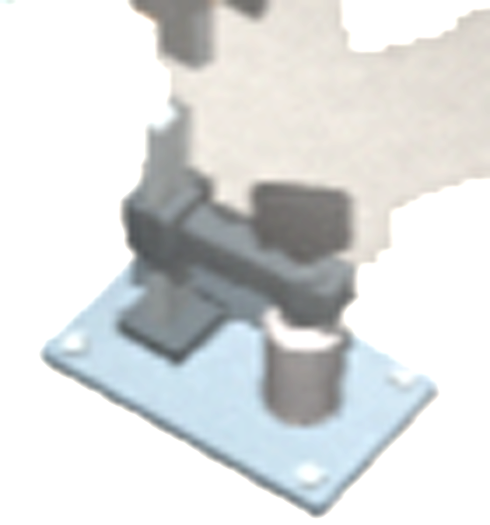

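The arm holds by itself, tilted 0.076 (beam slope), core upright at its place. The handle top is at (300,215) in the crop. I work out the approach: tool axis along the tilted screw axis, y across the grip.

```bash
cat > go.py <<'E'
from h import *
from scipy.spatial.transform import Rotation as R
a=np.deg2rad(-28.4); ex=np.array([np.cos(a),np.sin(a),0]); ey=np.array([-ex[1],ex[0],0]); ez=np.array([0,0,1.])
t=.076; zt=-np.sin(t)*ex-np.cos(t)*ez
h=np.deg2rad(24.5); xt=np.cos(h)*ex+np.sin(h)*ey; xt-=zt*(xt@zt); xt/=np.linalg.norm(xt)
Rt=np.c_[xt,np.cross(zt,xt),zt]
s=ctrl.state(); Rc=np.array(s["ee_rot"]); p=np.array([.5396,-.038,0])-.0399*ex-.0015*ey+.116*ez
print("rot units",R.from_matrix(Rc.T@Rt).as_rotvec(degrees=True)/8)
print("shift units cur",Rc.T@(p-s["tcp_pos"])/.04,"tgt",Rt.T@(p-s["tcp_pos"])/.04, p)
E
python3 go.py
```

```text
rot units [ 0.11934914 -0.5255089  -3.05780088]
shift units cur [-1.18367885e+00  3.96478614e-04  2.56638738e+00] tgt [-0.90102419 -0.40760217  2.64753769] [ 0.50378859 -0.02034207  0.116     ]
```

Request:
arm_command:
  moves: "0 0 0 0.03 -0.131 -0.764 0.55; 0 0 0 0.03 -0.131 -0.764 0.55; 0 0 0 0.03 -0.131 -0.764 0.55; 0 0 0 0.03 -0.131 -0.764 0.55; -0.45 -0.204 0.3 0 0 0 0.55; -0.45 -0.204 0.3 0 0 0 0.55; 0 0 0 0 0 0 0.55; 0 0 0 0 0 0 0.55"

```text
clock: 8.15
tcp_pos: [0.5096, -0.0233, 0.1979]
ee_rot: [[0.996, -0.067, -0.067], [-0.065, -0.997, 0.035], [-0.069, -0.031, -0.997]]
wrist_force: [-0.2, 0.0, 0.4]
opening: 0.0471
grasp_force: 0.0
```

```bash
python3 go.py; python3 - <<'E'
from h import *
print(ctrl.state()["opening"])
im,d,m=snap("wrist",4); a=im[150:400,180:460]; cv2.imwrite("pics/w4.png",cv2.convertScaleAbs(cv2.resize(a,None,fx=2.4,fy=2.4,interpolation=cv2.INTER_CUBIC),alpha=1.6,beta=30))
E
```

```text
rot units [ 0.00486992 -0.00237664  0.00428649]
shift units cur [-8.90714330e-03 -1.43779498e-03  2.05278406e+00] tgt [-8.22638369e-03 -3.68353878e-05  2.05278740e+00] [ 0.50378859 -0.02034207  0.116     ]
0.04707024362191203
```

View pics/w4.png

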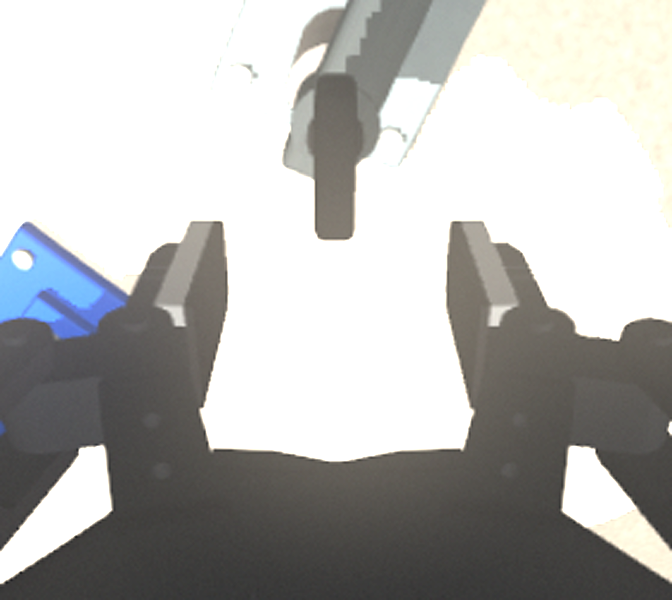

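The grip (crop 335,155) runs straight down the middle between the pads. I go down over it and close.

Request:
arm_command:
  moves: "0 0 0.6 0 0 0 0.55; 0 0 0.6 0 0 0 0.55; 0 0 0.4 0 0 0 0.55; 0 0 0.3 0 0 0 0.55; 0 0 0.15 0 0 0 0.55; 0 0 0 0 0 0 0.55; 0 0 0 0 0 0 0.55"

```text
clock: 8.9
tcp_pos: [0.5053, -0.0204, 0.1173]
ee_rot: [[0.996, -0.068, -0.064], [-0.066, -0.997, 0.036], [-0.067, -0.032, -0.997]]
wrist_force: [-0.9, -0.6, -1.0]
opening: 0.047
grasp_force: 0.0
```

Request:
arm_command:
  moves: "0 0 0 0 0 0 0.3; 0 0 0 0 0 0 0.3; 0 0 0 0 0 0 0.22; 0 0 0 0 0 0 0.22; 0 0 0 0 0 0 0.22"

```text
clock: 9.4
tcp_pos: [0.5047, -0.0204, 0.1169]
ee_rot: [[0.996, -0.068, -0.065], [-0.066, -0.997, 0.036], [-0.067, -0.032, -0.997]]
wrist_force: [-0.2, 0.7, 0.1]
opening: 0.0186
grasp_force: 0.0
```

Request:
arm_command:
  moves: "0 0 0 0 0 0 0.17; 0 0 0 0 0 0 0.15; 0 0 0 0 0 0 0.14; 0 0 0 0 0 0 0.13"

```text
clock: 9.8
tcp_pos: [0.5046, -0.0202, 0.1168]
ee_rot: [[0.996, -0.068, -0.065], [-0.066, -0.997, 0.036], [-0.067, -0.032, -0.997]]
wrist_force: [-0.7, 3.1, 1.9]
opening: 0.0116
grasp_force: 25.9
```

Request:
arm_command:
  moves: "0 0 0 0 0 0 0.11; 0 0 0 0 0 0 0.11; 0 0 0 0 0 0 0.09; 0 0 0 0 0 0 0.09"

```text
clock: 10.2
tcp_pos: [0.5047, -0.0202, 0.1169]
ee_rot: [[0.996, -0.068, -0.065], [-0.066, -0.997, 0.036], [-0.067, -0.032, -0.997]]
wrist_force: [-1.9, 4.5, 3.1]
opening: 0.0111
grasp_force: 58.9
```

Gripped (11.1 mm, 59 N). I turn clockwise (positive about tool z), watching the side force, first easing the side load.

Request:
arm_command:
  moves: "0 -0.01 0 0 0 0 0.05; 0 0 0 0 0 0.6 0.05; 0 0 0 0 0 0.6 0.05; 0 0 0 0 0 0.6 0.05; 0 0 0 0 0 0.6 0.05; 0 0 0 0 0 0 0.05"

```text
clock: 10.8
tcp_pos: [0.5046, -0.0204, 0.1168]
ee_rot: [[0.917, -0.393, -0.065], [-0.391, -0.92, 0.035], [-0.074, -0.007, -0.997]]
wrist_force: [-1.2, -0.3, 4.0]
opening: 0.011
grasp_force: 59.0
```

Request:
arm_command:
  moves: "0 0 0 0 0 0.6 0.05; 0 0 0 0 0 0.6 0.05; 0 0 0 0 0 0.6 0.05; 0 0 0 0 0 0.6 0.05; 0 0 0 0 0 0 0.05"

```text
clock: 11.3
tcp_pos: [0.5045, -0.0206, 0.1169]
ee_rot: [[0.739, -0.671, -0.066], [-0.67, -0.741, 0.035], [-0.072, 0.018, -0.997]]
wrist_force: [-0.9, -1.1, 6.1]
opening: 0.0111
grasp_force: 59.1
```

Request:
arm_command:
  moves: "0 0 0 0 0 0.6 0.05; 0 0 0 0 0 0.6 0.05; 0 0 0 0 0 0.6 0.05; 0 0 0 0 0 0 0.05"

```text
clock: 11.7
tcp_pos: [0.5043, -0.0207, 0.1169]
ee_rot: [[0.549, -0.833, -0.066], [-0.833, -0.552, 0.035], [-0.066, 0.036, -0.997]]
wrist_force: [-3.2, -2.3, 6.3]
opening: 0.0116
grasp_force: 59.3
```

Request:
arm_command:
  moves: "0 0.01 -0.01 0 0 0.6 0.05; 0 0 0 0 0 0.6 0.05; 0 0 0 0 0 0.6 0.05; 0 0 0 0 0 0.6 0.05; 0 0 0 0 0 0 0.05"

```text
clock: 12.2
tcp_pos: [0.504, -0.0209, 0.117]
ee_rot: [[0.245, -0.967, -0.066], [-0.968, -0.248, 0.035], [-0.05, 0.055, -0.997]]
wrist_force: [-0.9, -2.9, 2.2]
opening: 0.011
grasp_force: 58.9
```

Request:
arm_command:
  moves: "0 0.005 -0.005 0 0 0.6 0.05; 0 0 0 0 0 0.6 0.05; 0 0 0 0 0 0.6 0.05; 0 0 0 0 0 0.6 0.05; 0 0 0 0 0 0 0.05; 0 0 0 0 0 0 0.05"

```text
clock: 12.8
tcp_pos: [0.5036, -0.0208, 0.1171]
ee_rot: [[-0.084, -0.994, -0.066], [-0.996, 0.082, 0.035], [-0.03, 0.069, -0.997]]
wrist_force: [-2.7, -4.7, 0.9]
opening: 0.0111
grasp_force: 58.7
```

Turned 91°. I ease the side load, open, and back off along the tool axis.

Request:
arm_command:
  moves: "0.015 0.005 0 0 0 0 0.1; 0 0 0 0 0 0 0.1; 0 0 0 0 0 0 0.2; 0 0 0 0 0 0 0.35; 0 0 0 0 0 0 0.55; 0 0 0 0 0 0 0.55; 0 0 0 0 0 0 0.55; 0 0 0 0 0 0 0.55"

```text
clock: 13.6
tcp_pos: [0.504, -0.0208, 0.1174]
ee_rot: [[-0.089, -0.994, -0.065], [-0.996, 0.087, 0.036], [-0.03, 0.068, -0.997]]
wrist_force: [-0.1, -0.3, 0.3]
opening: 0.0471
grasp_force: 0.0
```

Request:
arm_command:
  moves: "0 0 -0.1 0 0 0 0.55; 0 0 -0.3 0 0 0 0.55; 0 0 -0.6 0 0 0 0.55; 0 0 -0.8 0 0 0 0.55; 0 0 -0.8 0 0 0 0.55; 0 0 -0.6 0 0 0 0.55; 0 0 0 0 0 0 0.55; 0 0 0 0 0 0 0.55"

```text
clock: 14.4
tcp_pos: [0.5124, -0.0254, 0.2462]
ee_rot: [[-0.089, -0.994, -0.063], [-0.996, 0.087, 0.037], [-0.031, 0.066, -0.997]]
wrist_force: [0.7, 0.6, -0.7]
opening: 0.047
grasp_force: 0.0
```

```bash
python3 - <<'E'
from h import *
s=ctrl.state(); print(s["clock"],s["tcp_pos"].round(4),s["wrist_force"])
a=np.deg2rad(-28.4); ex=np.array([np.cos(a),np.sin(a)]); ey=np.array([-ex[1],ex[0]]); c0=np.array([.5396,-.038])
for n in ("wrist","side"):
    im,d,z=snap(n,5); P=points(n,d,z); Q=P[d>0]
    L=np.c_[(Q[:,:2]-c0)@ex,(Q[:,:2]-c0)@ey,Q[:,2]]*1000
    L=L[(abs(L[:,0])<110)&(abs(L[:,1])<65)&(L[:,2]<170)]
    k=(L[:,2]>95)&(L[:,2]<118)&(L[:,0]>-18)&(L[:,0]<20)&(abs(L[:,1]+1)<9); print(n,"beam",k.sum(),np.polyfit(L[k][:,0],L[k][:,2],1))
    k=(L[:,2]>143)&(L[:,0]<0)&(L[:,2]<160);print(" handle",np.median(L[k],0),cv2.minAreaRect(L[k][:,:2].astype(np.float32)))
    k=(L[:,2]>60)&(L[:,2]<73)&(L[:,0]<-10);print(" core",np.median(L[k],0))
w=np.load("wrist5.npz")["im"][100:400,180:460]; b=np.load("side5.npz")["im"][150:225,285:355]
w=cv2.resize(w,(448,480)); b=cv2.resize(b,None,fx=5,fy=5)
o=np.zeros((480,800,3),np.uint8); o[:,:448]=w; o[:375,448:798]=b; cv2.imwrite("pics/e5.png",cv2.convertScaleAbs(o,alpha=1.5,beta=20))
E
```

```text
14.4 [ 0.5124 -0.0254  0.2462] [ 0.73834208  0.5607464  -0.68707415]
wrist beam 750 [-7.47556533e-02  1.02562506e+02]
 handle [-37.13943261  -3.47321195 149.09826456] ((-37.661678314208984, -2.4364280700683594), (11.826814651489258, 43.30263137817383), 23.369319915771484)
 core [-38.2458072  -15.23397939  67.72387525]
side beam 43 [-8.43887358e-02  1.03986991e+02]
 handle [-41.82587077   4.75259642 149.01301868] ((-39.684627532958984, 0.06981086730957031), (13.391398429870605, 48.77463150024414), 22.247591018676758)
 core [-49.36840954   8.92492746  69.04912815]
```

View pics/e5.png

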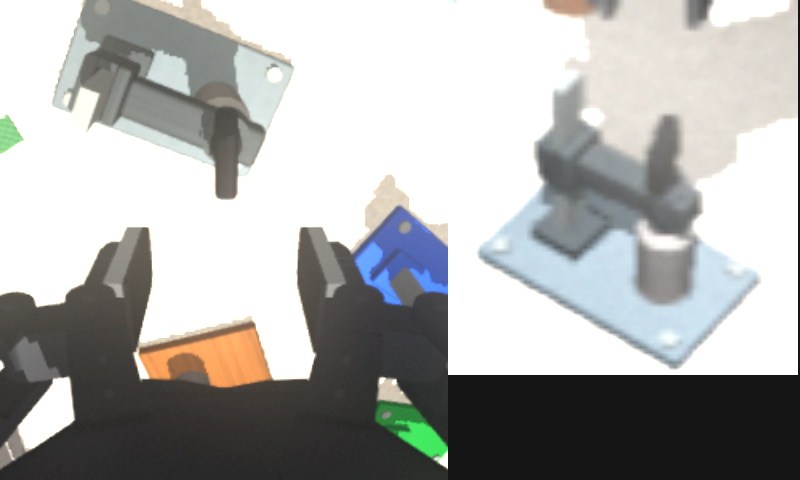

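The handle now lies across the arm (wrist crop 227,155), turned ≈ 91°. The arm is still bound at a tilt of 0.075, the core is in place and the gripper is clear, so I hand in.

```bash
python3 -c "
from rig import ctrl
print(ctrl.finish_job())"
```

```text
the job is handed in; nothing more can be done
None
```

The job is handed in: I slid the arm down until it bound on the core (about 14 N push, tilt about 0.075), turned the handle about 91° clockwise, and left the robot clear of everything at 14.4 s.

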